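# Fill the gap in a bottle mixer's rack and lock the hold-down plate

### The job

Get the bench mixer ready to run. Set the square bottle that stands alone on the bench into the one empty place of the mixer's rack, lowering it gently until it is fully down, without shifting or tipping the packed bottles beside it. Then lower the hold-down plate by its handle bar over the two studs until it lies flat on the bottle caps, and lock it by turning both wing heads a quarter turn anticlockwise so that they lie crosswise over the slots; leave the other things on the bench alone.

Things in the scene. Friction and masses are not known exactly. Their poses are not given: they have to be found in the camera images.
- fresh_center (a point): The bottle to load, alone and upright on the bench: brown, square 38 x 38 mm, 96 mm tall, flat sides up to 76 mm, black ribbed round cap (29 mm across, 80 to 96 mm up), about 110 g. This point is its centre, 48 mm above its underside; x and y are square to its sides, z is up. Grip it across either pair of sides; it may stand in the rack any of four ways round. Foot edges eased 2 mm.
- free_place (a point): Middle of the rack's one empty place, on the rack floor 88 mm above the bench; z up, y along the row, x across it. Always one of the two inner places, with a bottle on either side. The gap is 42.4 mm along y between these two and 42.4 mm along x between the tray's rims, so the bottle has 2.2 mm all round. A bottle that stands home has its centre 48 mm above this point.
- rack_middle (a point): Middle of the rack floor, 88 mm above the bench; z up, y along the row, x across. The rack is a low aluminium tray on the fixed mixer: four places 40.2 mm apart along y, rim 22 mm high and 3 mm thick, so fingers have room before and behind (+-x) a bottle. The mixer's housing is 300 mm along y, from 142 mm before (-x) to 95 mm behind this point, 85 mm high, with a sloped panel at -x.
- end_left_center (a point): One of three bottles packed in the mixer's rack, at the +y end of the row; same size and shape as the bottle to load. This point is its centre, 48 mm above its underside; z is up. It stands loose on its foot, 2.2 mm from what is beside it, and must stay there, upright.
- inner_center (a point): One of three bottles packed in the mixer's rack, in the other inner place; same size and shape as the bottle to load. This point is its centre, 48 mm above its underside; z is up. It stands loose on its foot, 2.2 mm from what is beside it, and must stay there, upright.
- end_right_center (a point): One of three bottles packed in the mixer's rack, at the -y end of the row; same size and shape as the bottle to load. This point is its centre, 48 mm above its underside; z is up. It stands loose on its foot, 2.2 mm from what is beside it, and must stay there, upright.
- plate_bar (a point): Hold-down plate, flat on the bench: aluminium 236 (y) x 70 (x) x 8 mm over 4 mm of black rubber, about 400 g, balanced. This point is the middle of its black handle bar: 14 mm wide (x), 14 thick, 100 long (y), with 27 mm free under it. The point is 46 mm above the rubber's underside, 34 above the plate's top. Slots 38 (x) x 16 mm (y) lie 100 mm from it along +-y. Fits either way round.
- plate_home (a point): Fixed point on the mixer, 230 mm above the bench, where the middle of the handle bar comes when the plate lies home on the four caps; z up. Its y runs along the row; the plate's y must lie along it, either way round. The studs stand 100 mm from it along +-y: flat steel 32 (x) x 10 mm (y), tops with wing heads at 237 mm above the bench; the slots have 3 mm of play all round them.
- wing_left_grip (a point): Black wing head on the +y stud, same outline as the stud: 32 mm long (its x), 10 mm thick (its y), 199 to 237 mm above the bench, the top 8 mm tapered to 26 x 6 mm. This point is on its turning axis, 221 mm above the bench; the axes turn with it. The top of the plate, when home, is 3 mm below the wing head.
- wing_right_grip (a point): The same for the wing head on the -y stud.
- wing_left (a joint): Turn of the +y wing head about its upright axis, rad. 0 to 0.08 at the start: in line with its flat stud, square to the row, so that the slot passes over it. Grows anticlockwise seen from above up to a stop at 1.62; at 1.57 it lies along the row, crosswise over the slot: locked. Stays where it is left (friction 0.05 N m).
- wing_right (a joint): The same for the -y wing head (also anticlockwise seen from above).
- reagent_center (a point): Bystander: round brown labelled bottle, 64 mm across, 125 mm tall; its centre. Leave it alone.
- tip_box_center (a point): Bystander: closed white pipette-tip box 89 x 126 x 67 mm; its centre. Leave it alone.

How it is judged (in metres and radians):
On the way, in this order (a step that is already met when the one before it is completed fails the run):
1. the bottle stands upright and fully down in the empty place, let go (horizontal distance between fresh_center and free_place below 0.008 m and z of fresh_center in the frame of free_place between 0.044 and 0.051 m and angle between fresh_center's own z axis and vertical below 0.06 rad and contact force between the fingers and fresh below 0.5 N), for 0.2 s.
2. the plate lies flat on the caps, both studs through its slots (horizontal distance between plate_bar and plate_home below 0.008 m and z of plate_bar in the frame of plate_home between -0.004 and 0.0035 m and angle between plate_bar's own z axis and vertical below 0.05 rad and angle between the y axis of plate_bar and the y axis of plate_home, either way round below 0.07 rad), for 0.2 s.
3. both wing heads are turned crosswise over the plate (value of joint each of wing_left, wing_right above 1.25 rad), for 0.1 s.
At the end, for the whole second after the job is handed in: Bottle in the gap: within 8 mm, centre 44 to 51 mm over the rack floor, tilt < 0.06 rad. Packed bottles within 8 mm of their start, tilt < 0.06. Plate bar within 8 mm of home, -4 to +3.5 mm in height, tilt < 0.05, within 0.07 of the row. Both wings past 1.25 rad. Bottle and plate at rest (all of step 2 and all of step 3 and horizontal distance between fresh_center and free_place below 0.008 m and z of fresh_center in the frame of free_place between 0.044 and 0.051 m and angle between each of fresh_center, end_left_center, inner_center, end_right_center's own z axis and vertical below 0.06 rad and distance of each of end_left_center, inner_center, end_right_center from where it was at the start of the episode below 0.008 m and linear speed of each of fresh, plate below 0.02 m/s); the robot touches nothing.
It fails at once if a packed bottle is shifted more than 10 mm or tipped more than 0.15 rad (distance of any of end_left_center, inner_center, end_right_center from where it was at the start of the episode above 0.01 m or angle between any of end_left_center, inner_center, end_right_center's own z axis and vertical above 0.15 rad).
It fails at once if the bottle is dropped or rammed into the gap (over 0.45 m/s) (horizontal distance between fresh_center and free_place below 0.015 m and z of fresh_center in the frame of free_place below 0.13 m and linear speed of fresh above 0.45 m/s).
It fails at once if the plate is dropped or rammed down over the studs (over 0.45 m/s) (horizontal distance between plate_bar and plate_home below 0.02 m and z of plate_bar in the frame of plate_home below 0.035 m and linear speed of plate above 0.45 m/s).
It fails at once if a bystander is moved more than 15 mm (distance of any of reagent_center, tip_box_center from where it was at the start of the episode above 0.015 m).
It also fails if it takes over 72 s, if anything falls off the work surface, if the arm or the gripper's body presses on something with over 40 N, if the wrist force passes 120 N, or if a joint passes its speed limit or range.

### The arm

A 6-joint arm with a two-finger parallel gripper is mounted at the origin on the work surface. World frame = base frame: x ahead of the robot, y to its left, z up, the work surface at z = 0. Lengths are in mm, angles in rad, forces in N, time in s.
With the tool pointing down it reaches from about 350 to 975 mm from the base axis. Payload 7.1 kg.
Tool frame: the origin (TCP) lies on the front face of the gripper's body, between the roots of the fingers; the fingertips stand 80 mm ahead of it and the grasp point (between the pads) lies 61 mm ahead of it (env.tips_ahead is the distance from the TCP to the fingertips, in mm); z points along the fingers, y is the direction in which the jaws open and shut (so a half turn about z gives the same grasp; the last joint's range is limited). The gripper opens to 88 mm and grips with 3 to 60 N. Pads are 20 mm wide; open, the fingers measure 115 mm over their backs; the gripper's body (75 mm by 178 mm) begins 61 mm behind the grasp point.
Start: joints at [1.235, 0.423, 1.63, -0, 1.089, -0.019], TCP at [194.673, 593.892, 302.675] pointing down, gripper open.
Joint ranges: [-3, 3], [-0.9, 2.11], [0.09, 2.58], [-1.31, 4.45], [0.11, 2.69], [-2.54, 2.54]. Speed limits (rad/s): [2.39, 2.39, 3.01, 3.14, 3.14, 3.14].

### API

Orientations are given as a unit quaternion [x, y, z, w].
In Python, from station import env, set_gripper, viewer, workorder gives the robot as it stands. Calls block until the motion is done:
- env.reach(position, orientation): joint-space move of the TCP to a pose.
- env.move_l(position, rot=None, rate=150, f_stop=None): straight line of the TCP; rot=None keeps the orientation; rate is the mean speed in mm/s. With f_stop (N) it stops when the force on the tool has changed by that much, and returns True; else False.
- env.move_joints(angles): joint-space move.
- set_gripper(opening): finger opening in mm; the grip force is fixed at half the most; returns when the fingers have stopped.
- env.hold(seconds).
- env.ik(position, orientation): joint angles nearest the present ones, or None.
- env.read_state(): the state.
- viewer.camera(name): name is "scene" or "top" or "wrist"; returns the picture (420x560x3 uint8, blue, green, red); there is no depth.
- viewer.camera_params(name): a dict with "fx", "fy", "cx", "cy" (pixels), "pose" (4x4, takes a point from camera to world coordinates); the wrist camera has in their place "tool_from_camera" (4x4, takes a point from camera to tool coordinates, whose origin is the TCP and whose axes are the flange's). Camera axes: x right, y up, looking along -z (the intrinsics and any distortion apply to the point x, -y, -z); pixel columns grow to the right and rows downward; lengths in mm; the calibration is good to about 2 mm. A picture is of the moment at which its call begins: read the wrist's pose just before it. camera_params takes no time and is no camera call.
A pose or a line that the arm cannot do raises env.IKError and nothing moves.
- workorder.sign_off(): hands the job in, once; it reports no verdict.
The state is a dict: "time_s": time; "qpos": joint angles; "dq": joint speeds; "tau": joint torques, N m; "tool_pos": TCP position; "orientation": TCP orientation; "force": force on the tool from outside, world axes, zero at the start; "wrist_torque": the same for the moment, N m; "width": finger opening in mm.
Only numpy, scipy, OpenCV 4.12 (cv2) and the standard library are available. Lean on these libraries where they do the work, as an engineer would, in place of code of your own. Each camera call takes 0.05 s, during which the arm holds its last target.

## Working session

There is one attempt and no reset: what is moved stays moved. The work goes in short steps, each a Python script; the robot and the scene stay as the last script left them, time stands still between calls to the robot, and variables do not carry over. Pictures are saved under pics/ and viewed, and the job is handed in when it is done.

```bash
ls; mkdir -p pics; python3 - <<'E'
from station import env,viewer
import cv2,numpy as np
np.set_printoptions(precision=4,suppress=True)
s=env.read_state();print(s['time_s'],s['tool_pos'],s['orientation'],s['width'],env.tips_ahead)
for n in("scene","top","wrist"):
    cv2.imwrite(f"pics/{n}0.png",viewer.camera(n));print(n,viewer.camera_params(n))
E
```

```text
pics
0.0 [194.5384 593.49   301.9063] [ 0.1577  0.9875 -0.0008 -0.0001] 87.80905347921862 80.0
scene {'fx': 437.5584143391084, 'fy': 437.5584143391084, 'cx': 278.04229066806033, 'cy': 207.01309608439595, 'pose': array([[ -0.8307,  -0.4348,   0.3478, 914.9797],
       [  0.5567,  -0.6381,   0.5319, 494.2631],
       [ -0.0094,   0.6355,   0.7721, 898.7609],
       [  0.    ,   0.    ,   0.    ,   1.    ]])}
top {'fx': 459.4128542321941, 'fy': 459.4128542321941, 'cx': 277.72683041328986, 'cy': 214.76867360411455, 'pose': array([[  -0.021 ,    0.9797,   -0.1996,  371.7817],
       [  -0.9998,   -0.0221,   -0.0032,  -13.2407],
       [  -0.0076,    0.1994,    0.9799, 1149.6278],
       [   0.    ,    0.    ,    0.    ,    1.    ]])}
wrist {'fx': 304.2989794890214, 'fy': 304.2989794890214, 'cx': 283.2760656529978, 'cy': 212.205609516596, 'tool_from_camera': array([[  0.0003,   0.9582,   0.2862,  78.4279],
       [  1.    ,  -0.0003,   0.    ,   0.4   ],
       [  0.0001,   0.2862,  -0.9582, -82.7137],
       [  0.    ,   0.    ,   0.    ,   1.    ]])}
```

View pics/scene0.png

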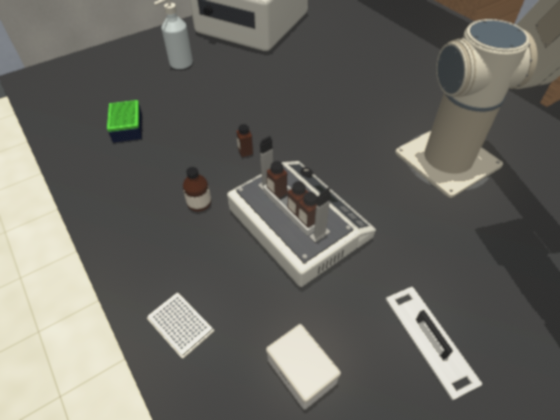

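View pics/top0.png

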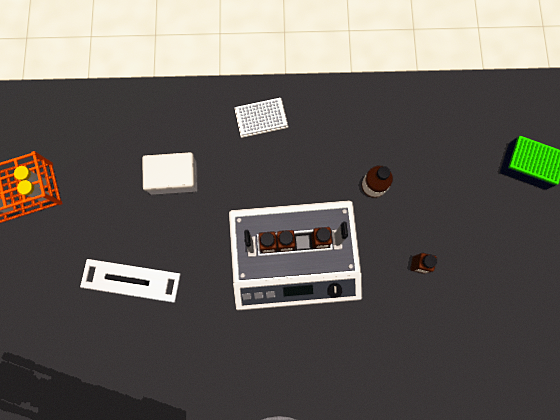

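View pics/wrist0.png

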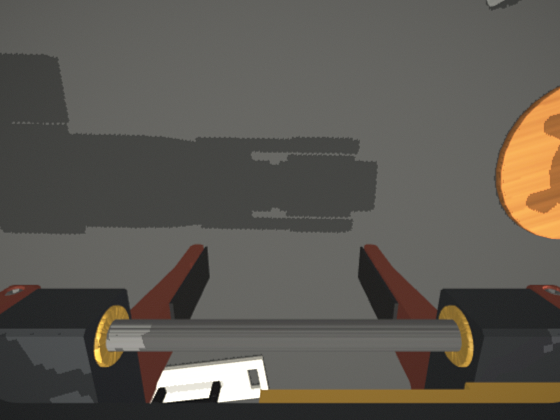

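The top view shows the plate at (130,280), the fresh bottle at (427,262), the mixer around (295,250) and the gap near (303,240). The tip box is at (169,173) and the reagent bottle at (378,180). Next I'll get rough positions from the top view.

```bash
cat > h.py <<'E'
from station import env,viewer,set_gripper,workorder
import cv2,numpy as np
from scipy.spatial.transform import Rotation as R
np.set_printoptions(precision=3,suppress=True)
def campose(n,s=None):
    p=viewer.camera_params(n)
    if n!='wrist': return p,np.array(p['pose'])
    T=np.eye(4);T[:3,:3]=R.from_quat(s['orientation']).as_matrix();T[:3,3]=s['tool_pos']
    return p,T@np.array(p['tool_from_camera'])
def ray(p,T,uv):
    d=np.array([(uv[0]-p['cx'])/p['fx'],-(uv[1]-p['cy'])/p['fy'],-1.])
    return T[:3,3],T[:3,:3]@d
def plane(p,T,uv,z):
    o,d=ray(p,T,uv);return o+d*(z-o[2])/d[2]
def proj(p,T,X):
    c=np.linalg.inv(T)@np.append(X,1);return np.array([p['cx']+p['fx']*c[0]/-c[2],p['cy']-p['fy']*c[1]/-c[2]])
def quat(a):  # tool down, jaw (y) axis at world angle a mod pi
    y=np.array([np.cos(a),np.sin(a),0]);z=np.array([0,0,-1.]);x=np.cross(y,z)
    return R.from_matrix(np.c_[x,y,z]).as_quat()
def shot(n,name):
    s=env.read_state();im=viewer.camera(n);cv2.imwrite(f'pics/{name}.png',im);return im,*campose(n,s)
E
python3 - <<'E'
from h import *
im=cv2.imread('pics/top0.png');p,T=campose('top')
for nm,uv,z in [('freshcap',(429,261),96),('bar',(127,280),46),('platec1',(85,260),12),('platec2',(180,270),12),('wingL',(248,238),237),('wingR',(345,230),237),('cap1',(267,239),184),('cap2',(286,238),184),('cap4',(323,234),184),('gapfloor',(303,242),88),('reag',(383,173),125),('tip',(168,168),67)]:
    print(nm,plane(p,T,uv,z))
cv2.imwrite('pics/t1.png',cv2.resize(im[190:320,220:370],None,fx=5,fy=4.6,interpolation=cv2.INTER_CUBIC))
s=env.read_state();M=R.from_quat(s['orientation']).as_matrix();print(M)
E
```

```text
freshcap [ 470.633 -353.536   96.   ]
bar [445.68  353.656  46.   ]
platec1 [499.562 471.777  12.   ]
platec2 [469.674 234.808  12.   ]
wingL [511.396  50.414 237.   ]
wingR [ 523.328 -144.883  237.   ]
cap1 [516.466  13.787 184.   ]
cap2 [517.717 -26.582 184.   ]
cap4 [ 524.559 -105.401  184.   ]
gapfloor [521.94  -67.259  88.   ]
reag [ 673.599 -255.595  125.   ]
tip [715.748 257.751  67.   ]
[[-0.95   0.311 -0.   ]
 [ 0.311  0.95  -0.001]
 [ 0.    -0.001 -1.   ]]
```

View pics/t1.png

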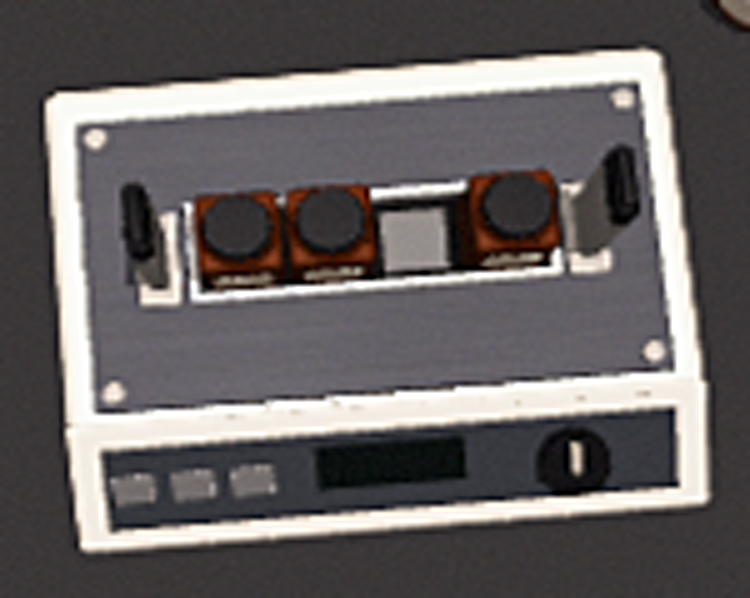

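```bash
python3 - <<'E'
from h import *
env.reach([520,-46,375],quat(-np.pi/2+.065))
shot('wrist','rackA');s=env.read_state();np.save('rackA.npy',campose('wrist',s)[1]);print(s['time_s'],s['tool_pos'],s['qpos'])
env.reach([468,-353,300],quat(-0.1))
shot('wrist','frA');s=env.read_state();np.save('frA.npy',campose('wrist',s)[1]);print(s['time_s'],s['tool_pos'],s['qpos'])
E
```

```text
2.7583 [520.094 -45.346 374.894] [-0.11   0.189  1.783  0.     1.169  1.395]
4.5167 [ 468.329 -352.543  300.152] [-0.666  0.369  1.72   0.     1.052 -0.566]
```

View pics/rackA.png

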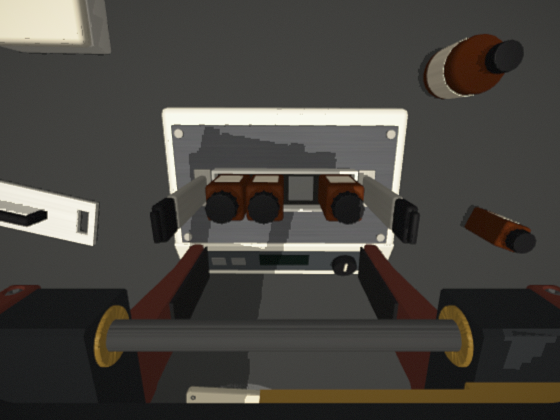

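View pics/frA.png

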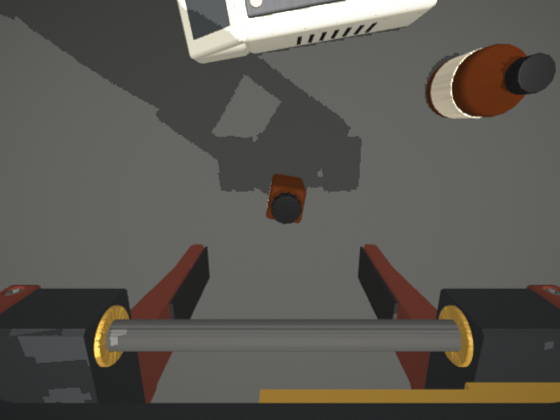

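Rack view: caps at (222,207), (263,207) and (348,207), with the gap at (302,188). The wings are at about (160,220) and (408,222). Fresh view: cap at (286,208), with the body visible above it. I'll zoom in.

```bash
python3 - <<'E'
import cv2
a=cv2.imread('pics/rackA.png');b=cv2.imread('pics/frA.png')
cv2.imwrite('pics/rackAz.png',cv2.resize(a[155:255,140:430],(800,276),interpolation=cv2.INTER_CUBIC))
cv2.imwrite('pics/frAz.png',cv2.resize(b[165:235,250:320],(560,560),interpolation=cv2.INTER_CUBIC))
E
```

```text
(no output)
```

View pics/rackAz.png

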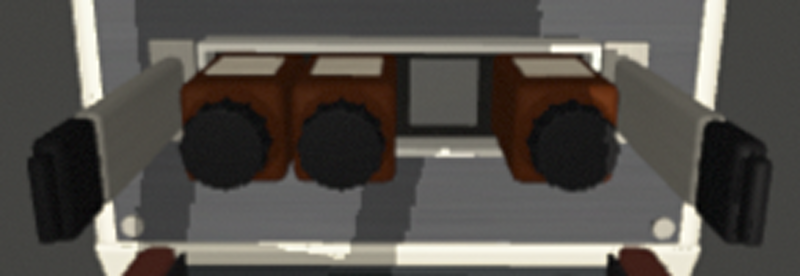

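View pics/frAz.png

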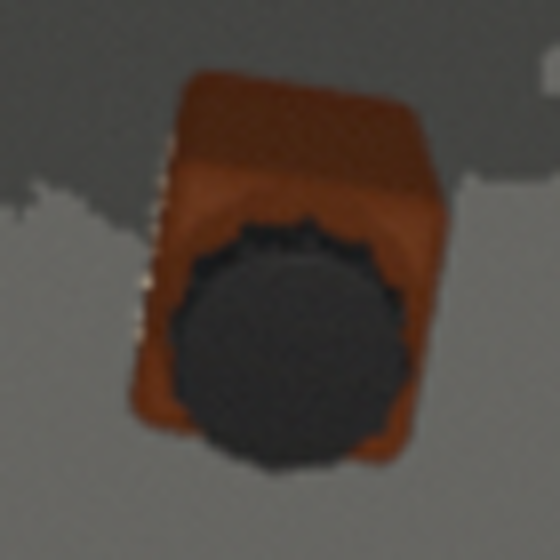

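```bash
cat > caps.py <<'E'
from h import *
def cap(im,p,T,c,r,z,thr=58):
    """black cap top-face centre: dark saturation-free blob around c"""
    m=np.zeros(im.shape[:2],np.uint8);cv2.circle(m,(int(c[0]),int(c[1])),r,255,-1)
    mx=im.max(axis=2);d=((mx<thr)&(m>0)).astype(np.uint8)
    cs,_=cv2.findContours(d,cv2.RETR_EXTERNAL,cv2.CHAIN_APPROX_NONE)
    k=max(cs,key=cv2.contourArea);(u,v),rr=cv2.minEnclosingCircle(k);x,y,w,h=cv2.boundingRect(k)
    return np.array([u,v]),rr,(x,y,x+w,y+h),plane(p,T,(u,v),z)
E
python3 - <<'E'
from caps import *
p,_=campose('top');p=viewer.camera_params('wrist')
T=np.load('frA.npy');im=cv2.imread('pics/frA.png')
hsv=cv2.cvtColor(im,cv2.COLOR_BGR2HSV)
print(im[210,286],im[180,286],im[200,320],im[190,250])
print('fresh',cap(im,p,T,(286,209),19,96))
# shoulder edges at z 76
for z,A,B in[(76,(183,155),(445,205)),(76,(135,415),(400,465))]:
    a=plane(p,T,(250+A[0]/8,165+A[1]/8),z);b=plane(p,T,(250+B[0]/8,165+B[1]/8),z);print(a,b,np.linalg.norm(a-b),np.arctan2(b[1]-a[1],b[0]-a[0]))
T=np.load('rackA.npy');im=cv2.imread('pics/rackA.png')
for c in[(222,207),(264,207),(348,207)]: print(cap(im,p,T,c,18,184))
# floor patch corners seen, walls
g=lambda u,v,z:plane(p,T,(140+u/2.7586,155+v/2.76),z)
print('floor',g(410,57,88),g(476,57,88),g(478,126,88),g(410,126,88))
print('wingL top',g(32,160,237),g(63,121,237),g(40,243,237),'R',g(770,165,237),g(762,243,237),g(738,121,237))
p,T=campose('top');im=cv2.imread('pics/top0.png')
for c in[(267,238),(285,236),(322,233)]: print('top',cap(im,p,T,c,11,184))
print('topfresh',cap(im,p,T,(429,261),11,96))
E
```

```text
[41 40 40] [17 36 70] [ 97 101 102] [78 81 81]
fresh (array([285.5, 207.5]), 15.700418472290039, (271, 192, 301, 224), array([ 470.667, -354.701,   96.   ]))
[ 459.78  -334.551   76.   ] [ 492.654 -344.407   76.   ] 34.320353293330264 -0.2912793011458209
[ 449.662 -368.628   76.   ] [ 483.932 -379.053   76.   ] 35.82063157271434 -0.2953170115223326
(array([222., 207.]), 18.000099182128906, (204, 189, 241, 224), array([518.578,  12.165, 184.   ]))
(array([264., 207.]), 18.000099182128906, (246, 189, 283, 224), array([521.189, -26.966, 184.   ]))
(array([347.001, 206.742]), 17.22820472717285, (330, 190, 365, 224), array([ 526.599, -104.26 ,  184.   ]))
floor [535.687 -50.587  88.   ] [537.636 -79.801  88.   ] [506.248 -83.679  88.   ] [504.19  -52.847  88.   ]
wingL top [525.908  55.245 237.   ] [537.558  46.238 237.   ] [501.394  54.39  237.   ] R [ 537.977 -147.174  237.   ] [ 514.997 -149.399  237.   ] [ 549.726 -136.11   237.   ]
top (array([267.198, 239.574]), 7.616266250610352, (260, 232, 275, 247), array([515.228,  13.387, 184.   ]))
top (array([285.131, 237.124]), 10.351593017578125, (275, 231, 296, 246), array([519.636, -24.783, 184.   ]))
top (array([321.25, 234.5 ]), 10.359274864196777, (311, 228, 332, 243), array([ 523.568, -101.643,  184.   ]))
topfresh (array([429.881, 259.81 ]), 9.436748504638672, (421, 253, 439, 269), array([ 473.31 , -355.783,   96.   ]))
```

```bash
python3 - <<'E'
from h import *
q=quat(-0.293)
env.move_l([471,-355.6,215],q,rate=200)
im,p,T=shot('wrist','frB')
env.move_l([471,-355.6,115],rate=120)
set_gripper(30)
s=env.read_state();print(s['time_s'],s['width'],s['tool_pos'],s['force'])
shot('wrist','frC');
p,T=campose('wrist',s)
for z in(96,76,0): print(z,proj(p,T,[471,-355.6,z]))
E
```

```text
6.9417 38.02105772890131 [ 470.95  -355.598  114.986] [ 0.04  -0.064  0.86 ]
96 [282.676 330.385]
76 [282.772 301.605]
0 [282.977 239.675]
```

View pics/frB.png

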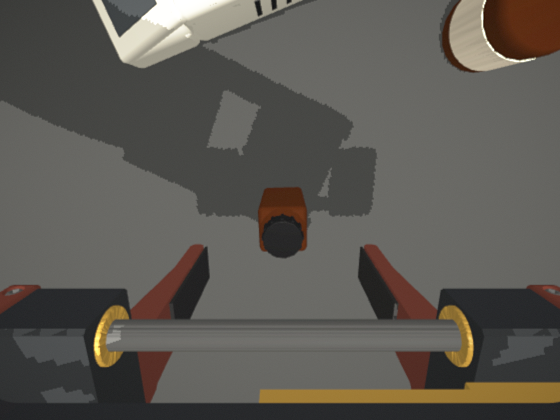

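View pics/frC.png

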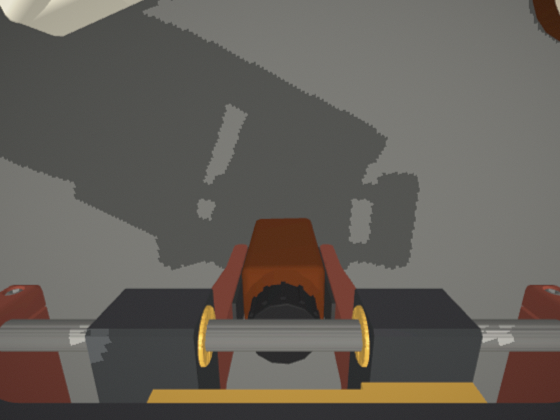

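```bash
python3 - <<'E'
from h import *
im=cv2.imread('pics/frC.png');cv2.imwrite('pics/frCz.png',cv2.resize(im[210:380,200:370],None,fx=3.4,fy=3.4,interpolation=cv2.INTER_CUBIC))
s=env.read_state();p,T=campose('wrist',s)
Tt=np.eye(4);Tt[:3,:3]=R.from_quat(s['orientation']).as_matrix();Tt[:3,3]=s['tool_pos'];I=np.linalg.inv(Tt)
for uv,z in[((285,361.5),96),((258,219.5),0),((311,219.5),0),((247,267),76),((324,267),76)]: print(uv,I@np.append(plane(p,T,uv,z),1))
E
```

```text
(285, 361.5) [-14.991   0.996  18.968   1.   ]
(258, 219.5) [ 14.788 -16.999 114.972   1.   ]
(311, 219.5) [ 14.802  19.197 114.968   1.   ]
(247, 267) [ 17.481 -15.725  38.972   1.   ]
(324, 267) [17.496 18.241 38.968  1.   ]
```

View pics/frCz.png

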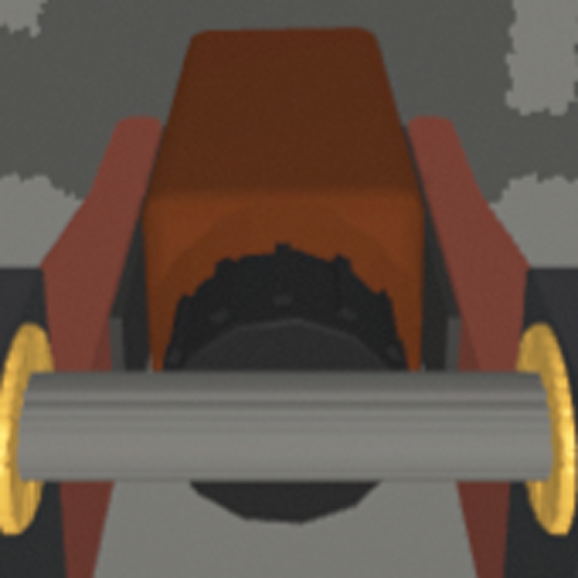

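```bash
python3 - <<'E'
from h import *
env.move_l([471,-355.6,375],rate=200)
env.reach([522.8,-66,375],quat(0.066))
s=env.read_state();print(s['time_s'],s['width'],s['tool_pos'],s['force'])
im,p,T=shot('wrist','rkB');np.save('rkB.npy',T)
cv2.imwrite('pics/rkBz.png',cv2.resize(im[0:320,160:420],None,fx=1.85,fy=1.85,interpolation=cv2.INTER_CUBIC))
E
```

```text
9.575 38.040479235463714 [522.919 -66.717 374.864] [ 0.036  0.161 -0.66 ]
```

View pics/rkBz.png

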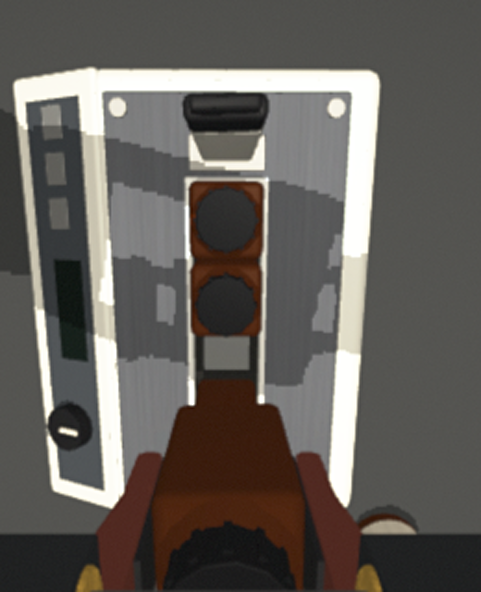

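```bash
python3 - <<'E'
from h import *
im=cv2.imread('pics/rkB.png');p=viewer.camera_params('wrist');T=np.load('rkB.npy')
s=env.read_state()
Tt=np.eye(4);Tt[:3,:3]=R.from_quat(s['orientation']).as_matrix();Tt[:3,3]=s['tool_pos'];I=np.linalg.inv(Tt)
def f(n,uv,z):
    w=plane(p,T,uv,z);print(n,w,(I@np.append(w,1))[:2])
cv2.imwrite('pics/rkBy.png',cv2.resize(im[90:190,250:320],(560,800))[:600]);
cv2.imwrite('pics/rkBx.png',cv2.resize(im[90:190,250:320],None,fx=5.9,fy=5.9,interpolation=cv2.INTER_CUBIC))
z=lambda u,v:(160+u/1.85,v/1.85)
f('c1',z(226,219),184);f('c2',z(226,304.5),184)
f('wingL top',z(226,110),237)
f('wl',z(186,97),237);f('wr',z(267,97),237)
f('shoulder L',z(191,262),164);f('sR',z(262,262),164)
f('floorL',z(204,350),88);f('floorR',z(249,350),88)
f('foot',z(230,405),374.9-115);f('fl',z(180,408),374.9-115);f('fr',z(279,408),374.9-115)
f('floor u',z(230,337),88)
E
```

```text
c1 [516.987  14.338 184.   ] [81.635 -0.659]
c2 [519.534 -25.17  184.   ] [42.046 -0.663]
wingL top [514.837  50.87  237.   ] [118.215  -0.455]
wl [500.462  54.107 237.   ] [122.372 -14.591]
wr [529.027  55.977 237.   ] [122.397  14.035]
shoulder L [500.468  -7.539 164.   ] [ 60.874 -18.551]
sR [536.527  -5.175 164.   ] [60.909 17.586]
floorL [507.252 -69.567  88.   ] [ -1.441 -15.772]
floorR [537.339 -67.592  88.   ] [-1.41  14.381]
foot [523.013 -51.613 259.9  ] [15.412  1.095]
fl [504.654 -53.986 259.9  ] [ 14.228 -17.379]
fr [541.156 -51.589 259.9  ] [14.267 19.203]
floor u [524.05  -59.614  88.   ] [7.408 1.633]
```

View pics/rkBx.png

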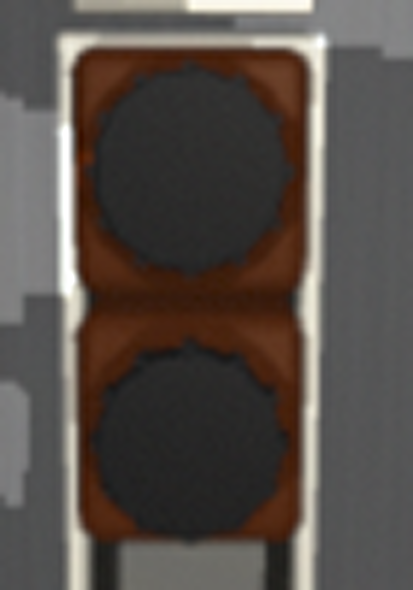

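```bash
python3 - <<'E'
from h import *
q=quat(0.066)
env.move_l([521.25,-65.4,305],q,rate=120)
env.hold(.2)
s=env.read_state();print(s['time_s'],s['tool_pos'],s['force'])
env.move_l([521.25,-65.4,285],q,rate=50,f_stop=6)
env.hold(.2)
s=env.read_state();print(s['time_s'],s['tool_pos'],s['force'])
im,p,T=shot('wrist','rkC');np.save('rkC.npy',T)
cv2.imwrite('pics/rkCz.png',cv2.resize(im[60:320,190:380],(584,800),interpolation=cv2.INTER_CUBIC)[200:])
cv2.imwrite('pics/scC.png',viewer.camera('scene'))
E
```

```text
10.5583 [521.659 -65.477 305.845] [ 0.455 -0.338 -1.344]
11.3083 [521.4   -65.433 285.221] [-0.31   0.321 -0.75 ]
```

View pics/rkCz.png

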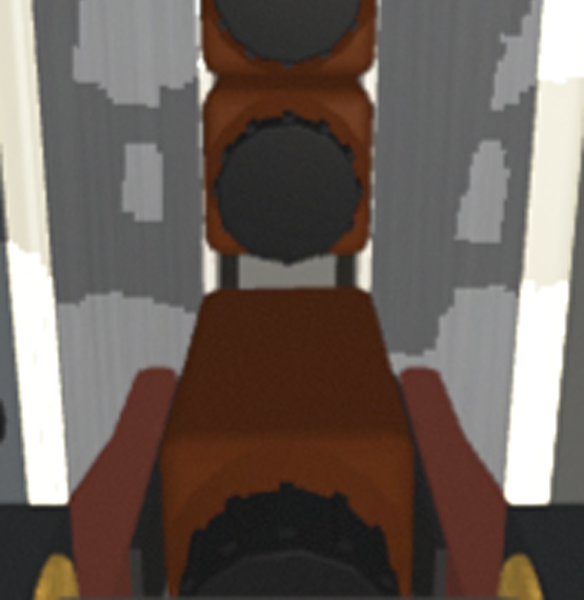

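```bash
python3 - <<'E'
from h import *
p=viewer.camera_params('wrist');T=np.load('rkC.npy')
z=lambda u,v:(190+u/3.074,60+(v+200)/3.077)
for n,u,v,h in[('foot',289,290,170.2),('foot2',289,290,172.2),('nb edge',300,253,164),('nb cap bottom',289,263,184),('nbcap',288,189,184),('floor top',288,254,88)]: print(n,plane(p,T,z(u,v),h))
E
```

```text
foot [521.348 -50.562 170.2  ]
foot2 [521.3   -49.915 172.2  ]
nb edge [523.395 -43.625 164.   ]
nb cap bottom [520.625 -40.303 184.   ]
nbcap [519.393 -24.932 184.   ]
floor top [522.242 -65.446  88.   ]
```

View pics/scC.png

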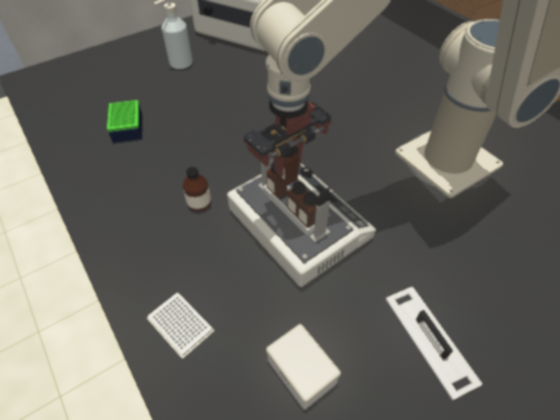

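```bash
python3 - <<'E'
from h import *
q=quat(0.066)
env.move_l([521.2,-64.3,283],q,rate=50)
print(env.read_state()['force'])
for z in(262,235,212):
    r=env.move_l([521.2,-64.3,z],q,rate=50,f_stop=4)
    s=env.read_state();print(r,s['time_s'],s['tool_pos'],s['force'],s['wrist_torque'])
    if r: break
im,p,T=shot('wrist','rkD')
E
```

```text
[-0.623 -0.612 -1.714]
False 12.225 [521.14  -64.298 261.675] [ 0.708  1.199 -1.819] [-0.02   0.032 -0.014]
False 12.9167 [521.239 -64.298 234.891] [-0.054  0.447 -0.62 ] [-0.086  0.081  0.039]
False 13.525 [521.153 -64.292 211.747] [ 0.292  0.399 -1.105] [-0.08   0.06  -0.035]
```

View pics/rkD.png

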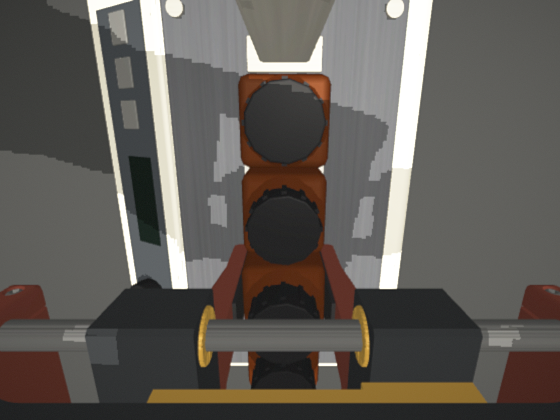

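```bash
python3 - <<'E'
from h import *
q=quat(0.066)
r=env.move_l([521.2,-64.3,201],q,rate=30,f_stop=5)
s=env.read_state();print(r,s['time_s'],s['tool_pos'],s['force'])
set_gripper(60);env.hold(.2)
s=env.read_state();print(s['time_s'],s['tool_pos'],s['force'],s['width'])
env.move_l([521.2,-64.3,330],q,rate=150)
im,p,T=shot('wrist','rkE');np.save('rkE.npy',T);print(env.read_state()['time_s'])
E
```

```text
True 13.9333 [521.457 -64.367 202.573] [ 0.119 -0.758  2.147]
14.6917 [521.026 -64.282 202.444] [ 0.247 -0.318  0.191] 60.163125342067595
15.7417
```

View pics/rkE.png

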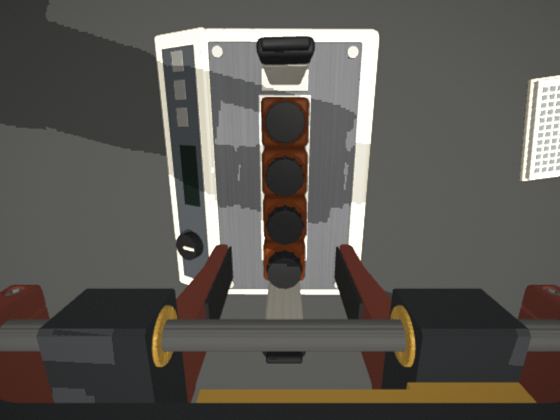

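```bash
python3 - <<'E'
from h import *
env.reach([446,353,320],quat(-0.125))
im,p,T=shot('wrist','plA');np.save('plA.npy',T);s=env.read_state();print(s['time_s'],s['tool_pos'],s['qpos'])
cv2.imwrite('pics/plAz.png',cv2.resize(im[60:300,190:380],(475,600),interpolation=cv2.INTER_CUBIC))
E
```

```text
17.3583 [446.542 352.171 319.962] [ 0.647  0.321  1.741 -0.     1.079  0.773]
```

View pics/plAz.png

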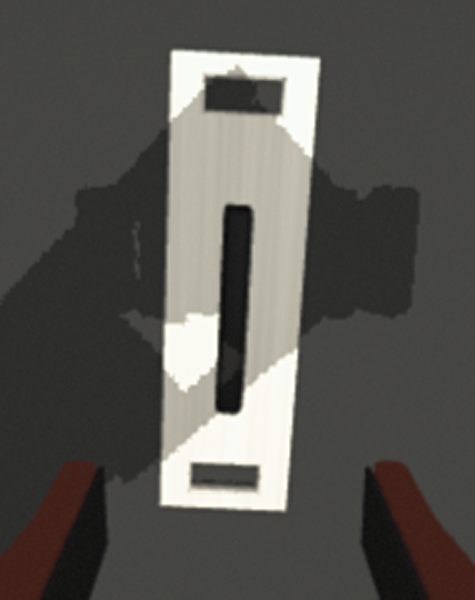

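```bash
python3 - <<'E'
from h import *
p=viewer.camera_params('wrist');T=np.load('plA.npy')
f=lambda u,v,z:plane(p,T,(190+u/2.5,60+v/2.5),z)
C=np.array([f(*c,12) for c in[(171,51),(320,58),(286,511),(161,505)]]);print(C,C.mean(0))
for i in range(4): d=C[(i+1)%4]-C[i];print(np.linalg.norm(d),np.arctan2(d[1],d[0]))
B=np.array([f(*c,53) for c in[(224,206),(252,208),(241,412),(217,410)]]);print(B,B.mean(0))
for i in range(4): d=B[(i+1)%4]-B[i];print(np.linalg.norm(d),np.arctan2(d[1],d[0]))
S=np.array([f(*c,12) for c in[(245,93),(225,476)]]);print(S,S.mean(0))
E
```

```text
[[433.082 480.298  12.   ]
 [502.928 468.386  12.   ]
 [461.904 234.638  12.   ]
 [392.408 247.145  12.   ]] [447.58  357.617  12.   ]
70.85399885581471 -0.16892617897218695
237.31995478935363 -1.7445323049678927
70.61249386109209 2.9635297443393447
236.6737512112409 1.3980800919478575
[[449.619 408.521  53.   ]
 [461.984 406.078  53.   ]
 [445.245 310.573  53.   ]
 [433.815 313.048  53.   ]] [447.666 359.555  53.   ]
12.604315767575141 -0.19512744739071874
96.9598794112638 -1.7443023767054902
11.69507819821828 2.928376619152562
96.77242244270103 1.4067508734819374
[[465.657 457.355  12.   ]
 [430.464 260.215  12.   ]] [448.06  358.785  12.   ]
```

```bash
python3 - <<'E'
from h import *
q=quat(-0.1735)
env.move_l([446.9,358.3,190],q,rate=200)
env.move_l([446.9,358.3,107],q,rate=100,f_stop=8)
env.hold(.1);s=env.read_state();print(s['time_s'],s['tool_pos'],s['force'])
set_gripper(5)
s=env.read_state();print(s['time_s'],s['tool_pos'],s['force'],s['width'])
shot('wrist','plB')
env.move_l([446.9,358.3,200],q,rate=120)
env.hold(.2);s=env.read_state();print(s['time_s'],s['tool_pos'],s['force'],s['wrist_torque'],s['width'])
shot('wrist','plC')
E
```

```text
19.2417 [447.285 358.602 107.73 ] [-0.269  0.229 -0.034]
20.0167 [446.773 358.28  106.932] [-0.621  1.051 -1.126] 13.946290290192431
21.1917 [446.575 358.027 199.106] [-0.151  0.607 -4.393] [-0.058  0.055 -0.016] 13.637011048571193
```

View pics/plB.png

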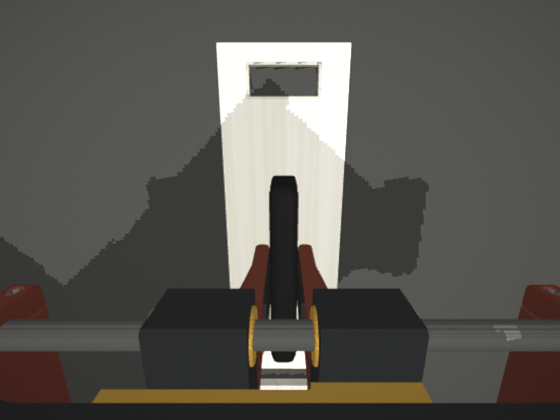

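View pics/plC.png

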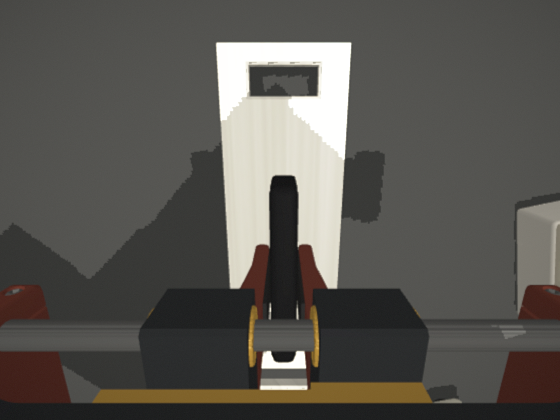

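```bash
python3 - <<'E'
from h import *
p=viewer.camera_params('wrist');C=np.array(p['tool_from_camera'])
f=lambda u,v,z:C[:3,3]+(lambda d:d*(z-C[2,3])/d[2])(C[:3,:3]@np.array([(u-p['cx'])/p['fx'],-(v-p['cy'])/p['fy'],-1.]))
print('slot L,R,top,bot',f(248,80,95),f(320,80,95),f(284,64,95),f(284,96,95),'end',f(284,43,95),'edges',f(217,43,95),f(351,43,95))
print('bar end far',f(284,176.5,54),f(284,361,54))
env.move_l([446.9,358.3,378],rate=200)
env.reach([520,-45.6,378],quat(0.066))
env.hold(.2)
s=env.read_state();print(s['time_s'],s['tool_pos'],s['force'],s['wrist_torque'],s['width'])
im,_,T=shot('wrist','plD');np.save('plD.npy',T)
cv2.imwrite('pics/plDz.png',cv2.resize(im[0:200,180:390],(630,600),interpolation=cv2.INTER_CUBIC))
E
```

```text
slot L,R,top,bot [100.368 -18.747  95.   ] [100.378  20.096  95.   ] [108.237   0.667  95.   ] [92.287  0.683 95.   ] end [118.237   0.658  95.   ] edges [118.229 -34.362  95.   ] [118.246  35.675  95.   ]
bar end far [55.072  0.634 54.   ] [-47.103   0.734  54.   ]
24.0 [520.13  -44.795 377.967] [ 0.535  0.491 -4.687] [-0.11   0.04   0.069] 13.78874448134415
```

View pics/plDz.png

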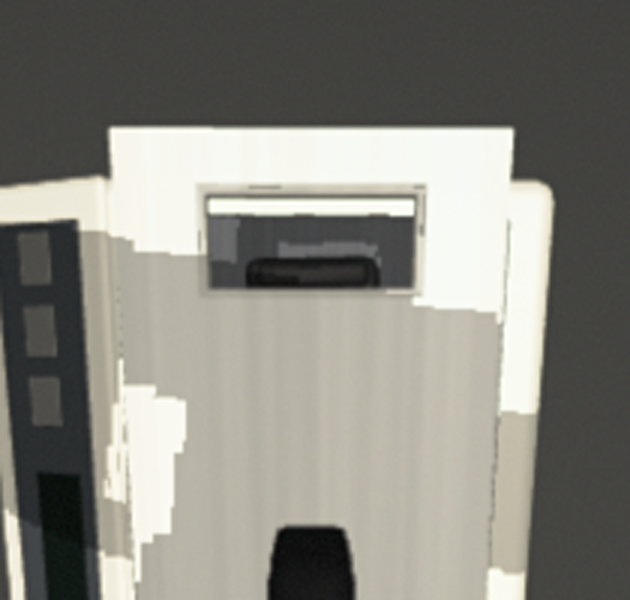

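```bash
python3 - <<'E'
from h import *
p=viewer.camera_params('wrist');C=np.array(p['tool_from_camera'])
f=lambda u,v,z:C[:3,3]+(lambda d:d*(z-C[2,3])/d[2])(C[:3,:3]@np.array([(u-p['cx'])/p['fx'],-(v-p['cy'])/p['fy'],-1.]))
tz=378
print('wing far edge',f(284,85.7,tz-229),'L',f(262.3,90,tz-229),'R',f(306,90,tz-229))
# from rkE (TCP z330, y -64.28): wing far edge
im=cv2.imread('pics/rkE.png');cv2.imwrite('pics/rkEz.png',cv2.resize(im[25:85,240:330],(720,480),interpolation=cv2.INTER_CUBIC))
E
```

```text
wing far edge [103.052   0.857 149.   ] L [100.215 -14.538 149.   ] R [100.224  16.47  149.   ]
```

View pics/rkEz.png

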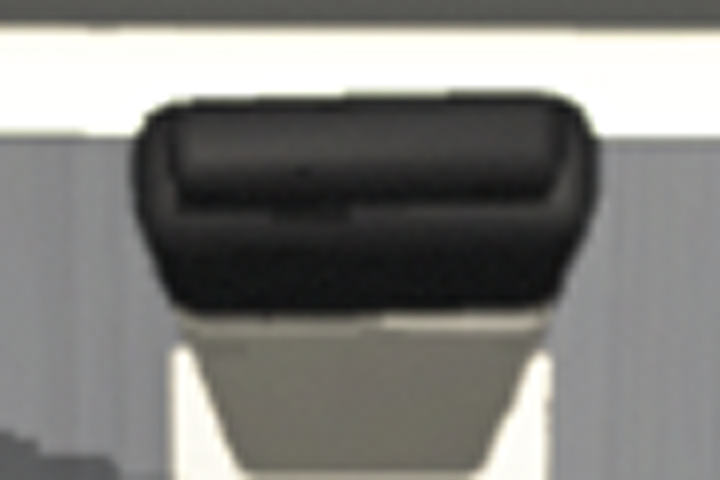

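```bash
python3 - <<'E'
from h import *
p=viewer.camera_params('wrist');T=np.load('rkE.npy')
print('far',plane(p,T,(286,36.9),229)-[0,5,0],'near top',plane(p,T,(286,49.6),237)+[0,3,0])
T=np.load('rkB.npy')
z=lambda u,v:(160+u/1.85,v/1.85)
print('rkB far',plane(p,T,z(226,93.5),229)-[0,5,0],'near',plane(p,T,z(226,125),237)+[0,3,0])
E
python3 - <<'E'
import cv2
im=cv2.imread('pics/rkB.png');cv2.imwrite('pics/rkBw.png',cv2.resize(im[40:100,240:330],(720,480),interpolation=cv2.INTER_CUBIC))
E
```

```text
far [514.307  52.892 229.   ] near top [514.785  53.162 237.   ]
rkB far [514.363  52.738 229.   ] near [515.15   49.006 237.   ]
```

View pics/rkBw.png

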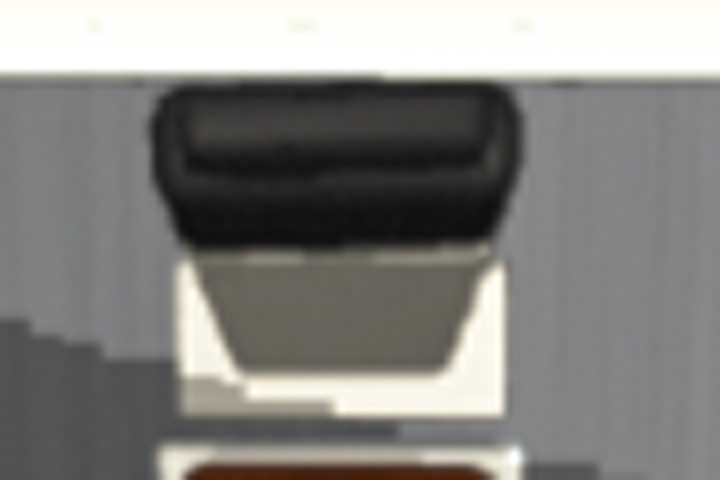

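```bash
python3 - <<'E'
from h import *
q=quat(0.066)
env.move_l([520.5,-47.0,350],q,rate=80)
env.hold(.2)
s=env.read_state();print(s['time_s'],s['tool_pos'],s['force'])
im,_,T=shot('wrist','plE')
cv2.imwrite('pics/plEz.png',cv2.resize(im[0:200,180:390],(630,600),interpolation=cv2.INTER_CUBIC))
E
```

```text
24.75 [520.772 -47.037 350.529] [-0.638  0.768 -4.809]
```

View pics/plEz.png

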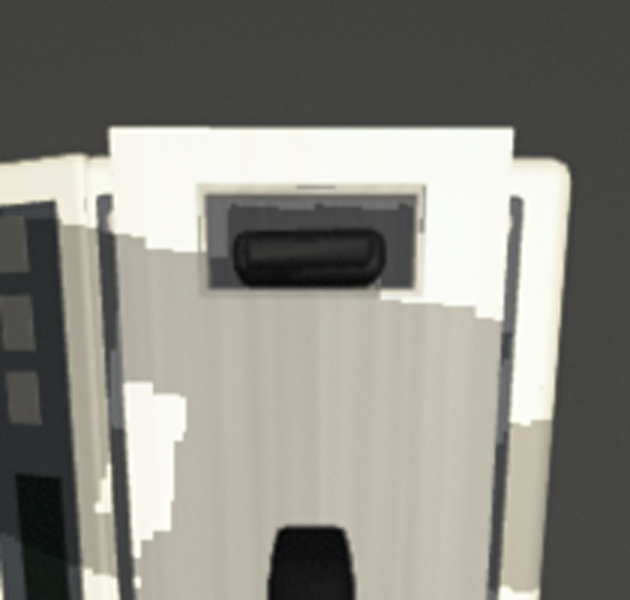

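```bash
python3 - <<'E'
from h import *
p=viewer.camera_params('wrist');C=np.array(p['tool_from_camera'])
f=lambda u,v,z:C[:3,3]+(lambda d:d*(z-C[2,3])/d[2])(C[:3,:3]@np.array([(u-p['cx'])/p['fx'],-(v-p['cy'])/p['fy'],-1.]))
print('topface far/near',f(284,78.3,113.5),f(284,86.7,113.5),'L',f(180+233/3,84,121.5),'R',f(180+386/3,84,121.5),'farbody',f(284,228/3,121.5))
E
```

```text
topface far/near [103.449   0.784 113.5  ] [ 98.807   0.789 113.5  ] L [101.172 -15.579 121.5  ] R [101.18   16.147 121.5  ] farbody [105.757   0.798 121.5  ]
```

```bash
python3 - <<'E'
from h import *
q=quat(0.066)
for z in(335,315,300,288):
    r=env.move_l([520.3,-46.7,z],q,rate=45 if z>290 else 25,f_stop=5)
    s=env.read_state();print(r,s['time_s'],s['tool_pos'],s['force'],s['wrist_torque'])
    if r: break
shot('wrist','plF')
E
```

```text
False 25.2833 [520.176 -46.689 334.61 ] [ 0.351  0.324 -5.342] [-0.057  0.031 -0.02 ]
False 25.875 [520.304 -46.711 314.823] [ 0.143 -0.413 -5.075] [-0.015  0.031 -0.018]
False 26.3583 [520.162 -46.678 299.657] [ 0.186 -0.973 -4.454] [-0.029  0.052  0.019]
True 26.775 [520.383 -46.715 290.722] [-0.34   0.749  3.33 ] [-0.055  0.071  0.006]
```

View pics/plF.png

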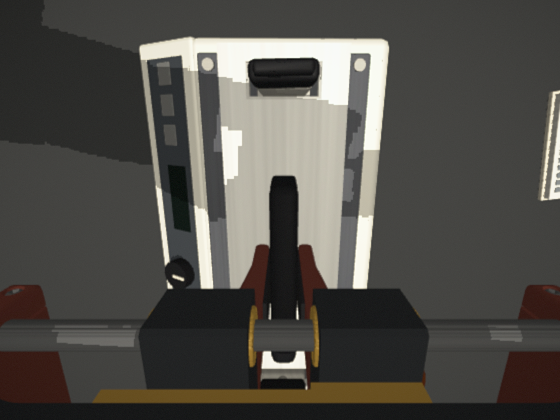

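```bash
python3 - <<'E'
from h import *
q=quat(0.066)
set_gripper(40);env.hold(.2)
s=env.read_state();print(s['time_s'],s['tool_pos'],s['force'],s['width'])
env.move_l([520.3,-46.7,360],q,rate=150)
env.reach([513.7,53.4,360],quat(-np.pi/2+.1))
im,p,T=shot('wrist','wL');np.save('wL.npy',T);s=env.read_state();print(s['time_s'],s['tool_pos'],s['qpos'])
cv2.imwrite('pics/topF.png',viewer.camera('top')[190:320,220:370].repeat(4,0).repeat(4,1))
E
```

```text
27.6333 [519.495 -46.609 289.61 ] [-0.089  1.056  0.742] 40.22470176408335
29.825 [513.635  53.215 359.64 ] [ 0.08   0.196  1.811 -0.     1.135  1.551]
```

View pics/wL.png

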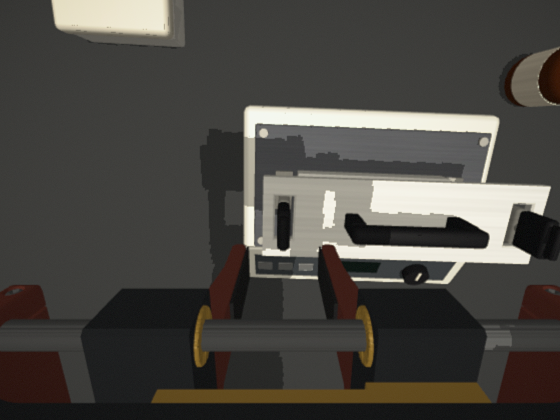

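View pics/topF.png

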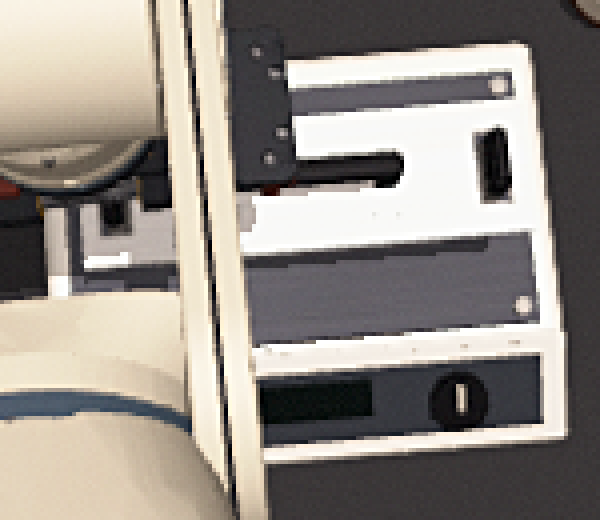

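```bash
cat > wing.py <<'E'
from h import *
def turn(x,y,a0=-np.pi/2+.1,a1=0.066-0.0):
    q=quat(a0)
    r=env.move_l([x,y,283],q,rate=90,f_stop=6);env.hold(.15)
    s=env.read_state();print('down',r,s['time_s'],s['tool_pos'],s['force'])
    if r: return False
    set_gripper(6);s=env.read_state();print('grip',s['width'],s['tool_pos'],s['force'],s['wrist_torque'])
    j=np.array(s['qpos']);j[5]-=(a1-a0);env.move_joints(j);env.hold(.2)
    s=env.read_state();print('turned',s['time_s'],s['tool_pos'],s['force'],s['wrist_torque'],R.from_quat(s['orientation']).as_matrix()[:,1])
    set_gripper(40);s=env.read_state();print('open',s['width'],s['force'])
    env.move_l([x,y,345],rate=150)
    return True
E
python3 - <<'E'
from wing import *
print(turn(513.7,53.4))
shot('wrist','wL2')
E
```

```text
down False 31.0333 [514.032  53.442 283.64 ] [ 0.939  0.73  -0.428]
grip 9.838453361093052 [513.693  53.472 283.038] [-0.11   0.902  1.27 ] [ 0.057  0.201 -0.039]
turned 33.1833 [513.784  53.422 283.059] [ 0.862 -0.567 -0.522] [-0.159 -0.136  0.014] [0.998 0.065 0.   ]
open 39.770947855309835 [0.019 0.21  0.661]
True
```

View pics/wL2.png

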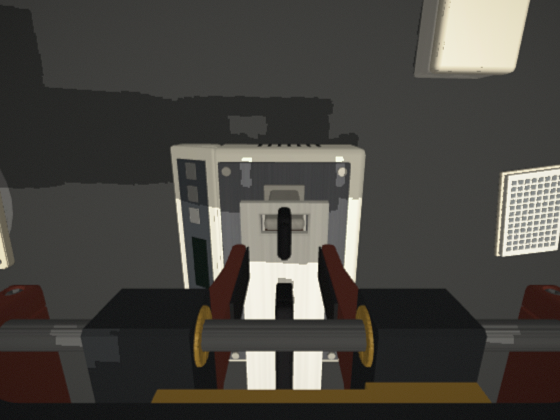

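The left wing at (285,230) now lies crosswise over its slot. Next is the right wing.

```bash
python3 - <<'E'
from wing import *
env.move_l([514,53,365],rate=150)
env.reach([526.9,-146.4,360],quat(-np.pi/2+.1))
shot('wrist','wR');s=env.read_state();print(s['time_s'],s['tool_pos'],s['qpos'])
E
```

```text
35.8667 [ 526.821 -145.751  359.566] [-0.292  0.244  1.749  0.     1.149  1.177]
```

View pics/wR.png

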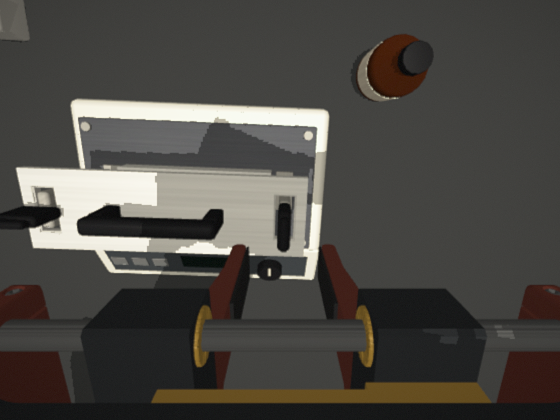

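```bash
python3 - <<'E'
from wing import *
print(turn(526.9,-146.1))
env.move_l([527,-146,380],rate=150)
env.reach([520,-46,400],quat(-np.pi/2+.066))
shot('wrist','fin');s=env.read_state();print(s['time_s'],s['tool_pos'])
E
```

```text
down False 37.025 [ 527.21  -146.217  283.66 ] [0.006 0.169 0.315]
grip 9.91624854507247 [ 526.896 -146.064  283.062] [-1.224 -0.101 -0.005] [ 0.021  0.251 -0.022]
turned 39.175 [ 526.342 -145.608  283.015] [-3.67   3.536  4.403] [0.565 0.687 0.023] [ 0.998  0.065 -0.001]
open 39.82903381404689 [0.488 0.805 0.472]
True
42.375 [519.925 -46.151 399.637]
```

View pics/fin.png

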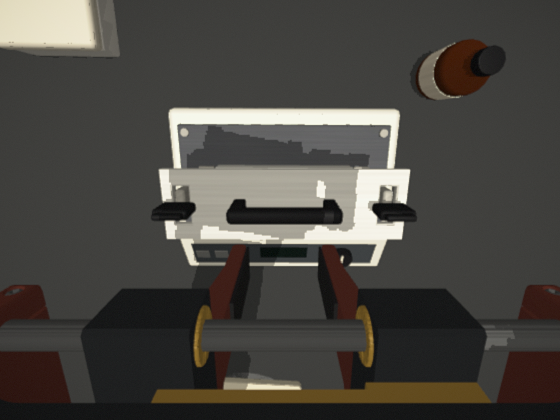

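Both wings, at (174,211) and (394,212), lie along the row, and the bar is between them at (284,212). I'll check the numbers and take a clear scene view.

```bash
python3 - <<'E'
from h import *
p,T=campose('wrist',env.read_state())
C=np.array([plane(p,T,c,196) for c in[(160,169.5),(409,169.5),(402,243),(167,240)]]);print('plate',C,C.mean(0))
d=C[0]-C[1];print('len',np.linalg.norm(d),'yaw',np.arctan2(d[1],d[0])-np.pi/2)
for uv in[((154,216),(193,213)),((374,214),(414,216))]:
    a,b=[plane(p,T,u,229) for u in uv];d=a-b;print('wing',(a+b)/2,np.arctan2(d[1],d[0])-np.pi/2)
env.reach([420,250,420],quat(0.3))
sc=viewer.camera('scene');cv2.imwrite('pics/scF.png',cv2.resize(sc[120:300,170:410],(800,600),interpolation=cv2.INTER_CUBIC))
tp=viewer.camera('top');cv2.imwrite('pics/topG.png',tp);print(env.read_state()['time_s'])
E
```

```text
plate [[ 547.442   72.398  196.   ]
 [ 563.096 -161.779  196.   ]
 [ 488.794 -168.507  196.   ]
 [ 476.193   68.866  196.   ]] [518.881 -47.255 196.   ]
len 234.70038611075208 yaw 0.06674680262963562
wing [514.67   49.601 229.   ] 0.14640346991547126
wing [ 527.032 -142.142  229.   ] 0.014742177326267702
43.6667
```

View pics/scF.png

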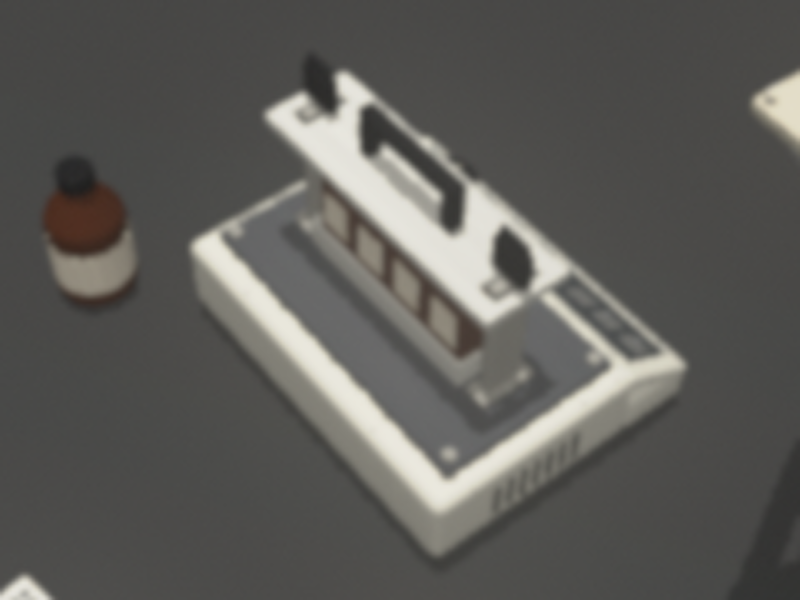

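View pics/topG.png

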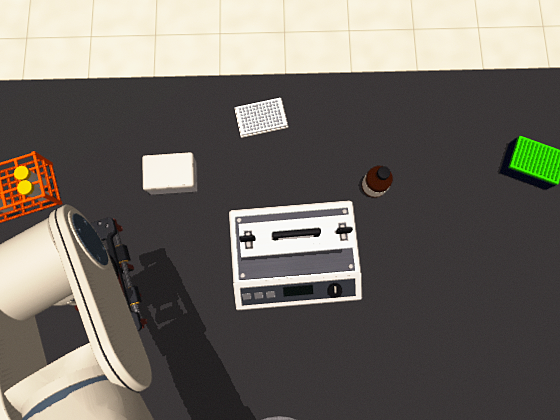

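The plate is flat and symmetric, the four bottles are in line under it, both wings are crosswise, the bystanders haven't moved, and the arm is clear. I'm handing in the job.

```bash
python3 - <<'E'
from h import *
env.hold(.3);print(env.read_state()['time_s']);print(workorder.sign_off())
E
```

```text
43.9667
the job is handed in; nothing more can be done
None
```

The mixer is ready to run, and I handed the job in at 44.0 s of the 72 s allowed. The sign-off reports no verdict, so the checks below are my own.

**What I did**
- **Bottle:** I lowered it into the empty place until it touched the rack floor. Contact came with the tool at 202.6 mm against 203 expected. I then let go.
- **Plate:** I lowered it over both studs until it rested on the caps. Contact came with the tool at 290.7 mm against 291 expected.
- **Wing heads:** I turned both anticlockwise to about 1.57 rad, going by the tool's angle at the end of each turn.

**Last checks**
- **Pictures:** The final pictures show the plate flat with both studs through its slots and the four bottles in line under it. Both wings lie crosswise, the bystanders look unmoved, and the arm is clear.
- **Plate position:** It measured about (519, -47) mm with a yaw of 0.067 rad. I expected (520, -47) and 0.066.

**What disagreed**
- **Wing angles:** In the last wrist picture the rough angles of the two heads were 0.08 rad over and 0.05 rad under the row direction. That is within what such short edges can show, and well above the 1.25 rad limit.
- **Right wing:** The arm saw about 7 N of load at the end of that turn, and it vanished when the jaws opened.
- **Cameras:** The top camera read 4 mm away from the wrist camera on the plate's starting place, so I used the wrist camera.

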